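# Fit a chain sprocket to a gearbox shaft and drive pin, and lock it

## Task

Put the loose chain sprocket, hub up, over the gearbox's upright shaft, turn it under light pressure until the brass drive pin slips into its pin hole, and let it down until it sits flat and fully home on the flange; feel your way and never lean hard on the shaft or the pin. Then push the red-handled locking pin from either side through the cross-hole in the shaft, up to its shoulder, so that the sprocket cannot come off, and let go. Do not knock the bottle, the grease tin or the tape measure about.

Things in the scene. Friction and masses are not known exactly. Their poses are not given: they have to be found in the camera images.
- gearbox: Grey worm gearbox fixed to the bench, output shaft up. Origin on the shaft axis at bench level, z up; -x points out of its front (oil glass, brass plug), roughly at the robot. Base plate 150 x 116 mm, housing 104 x 96 mm and 50 mm high (cover to 55 mm), a worm barrel at the back that reaches 86 mm to +y. Self-locking: its output cannot be turned by hand
- flange_seat (a point): Centre of the flat top of the steel output flange (diameter 72 mm, 64 mm above the bench); axes of the gearbox. On it, 28 mm from the axis, stands the brass drive pin: diameter 8, 9 mm high, last 1.5 mm tapered to 6. Flange, shaft and pin have stopped up to 0.85 rad either way from drive pin towards -x; this angle is NOT measured: see it or find it by feel
- shaft_tip (a point): Top of the steel shaft, on its axis, 56 mm above the flange face; axes of the gearbox. Shaft diameter 20 mm; the last 5 mm taper to 12 mm
- cross_hole (a point): On the shaft axis in the middle of the cross-hole, 41 mm above the flange face, 11 mm above the hub top of a seated sprocket; axes of the gearbox. The hole, 9 mm across, goes level right through the shaft; seen from above, it points at the drive pin, so its angle is not measured either, but a seated sprocket's x axis lies along it (to about 0.08 rad)
- sprocket_hub (a point): Middle of the hub of the loose dark sprocket, 19 mm above its underside; z up out of the hub. 20 teeth, outer diameter 87 mm, 0.36 to 0.56 kg; toothed plate 8 mm thick, hub 22 mm high on it, diameter 44 with two flats 36 mm apart facing +y and -y (grasp there). Through bore diameter 22. Pin hole, diameter 10, through the plate, 28 mm from the axis at -x. Home: 19 mm above flange_seat
- sprocket: The same sprocket: origin at the centre of its underside, axes as sprocket_hub. Off its angle it rests on the drive pin, up to 9 mm high on that side; turned to within about 0.05 rad it drops
- pin_grip (a point): Middle of the red grip of the loose locking pin, 8 mm above the bench as it lies. Grip 38 mm long (x), 14 wide (y), 16 high (z). +x points along the steel shank to its tip. The collar's shoulder (diameter 13) is 22 mm ahead of this point; the shank, diameter 6.5, goes on for 34 mm, its last 5 mm tapered. 0.06 kg
- pin_shank (a point): On the axis of the locking pin's shank, 10 mm ahead of the shoulder, 32 mm ahead of pin_grip; same axes. It is at cross_hole when the pin is home, shoulder against the shaft
- locking_pin: The same locking pin: origin on its axis at the shoulder, axes as pin_grip
- bottle: White bottle with a dark cap, diameter 66 mm, 192 mm high, behind the work; origin at the centre of its foot
- tin: Squat grease tin, grey lid, red label on part of its side, diameter 75 mm, 60 mm high, at the back left; origin at the centre of its foot
- tape_measure: Yellow tape measure, 34 x 79 x 64 mm, left of the gearbox; origin at the centre of its foot
Not all that is in view belongs to the job. Of the things shaped like the locking_pin, the red one is meant.

How it is judged:
By the outcome, as a careful person would: the job done as asked, in the order asked, and still so for the second after the job is handed in, with the robot touching nothing.
It also fails if it takes over 72 s, if anything falls off the work surface, if the arm or the gripper's body presses on something with over 40 N, if the wrist force passes 120 N, or if a joint passes its speed limit or range.

## Robot

A 6-joint arm with a two-finger parallel gripper is mounted at the origin on a cart in front of the work surface, level with it; the furniture and walls round the work are solid. World frame = base frame: x ahead of the robot, y to its left, z up, the work surface at z = 0. Lengths are in m, angles in rad, forces in N, time in s.
With the tool pointing down it reaches from about 0.25 to 0.8 m from the base axis. Payload 3.9 kg.
Tool frame: the origin (TCP) lies on the front face of the gripper's body, between the roots of the fingers; the fingertips stand 73 mm ahead of it and the grasp point (between the pads) lies 54 mm ahead of it (ctrl.hold_point_z is the distance from the TCP to the grasp point, in m); z points along the fingers, y is the line along which they close (so a half turn about z gives the same grasp; the last joint's range is limited). The gripper opens to 85 mm and grips with 20 to 120 N. Pads are 22 mm wide; open, the fingers measure 114 mm over their backs; the gripper's body (76 mm by 85 mm) begins 54 mm behind the grasp point. The pads swing forward as they close: fully open they stand 13 mm farther back than shut.
Start: joints at [-1.257, 0.26, -0.138, 1.173, 0, 1.571], TCP at [0.162, -0.499, 0.304] pointing down, gripper open.
Joint ranges: [-2.78, 2.78], [-0.83, 1.72], [-1.28, 1.37], [-1.9, 2.12], [-1.57, 1.48], [-3.14, 3.14]. Speed limits (rad/s): [2.57, 2.57, 3.14, 3.14, 3.14, 3.14].

## Interface

Orientations are given as a unit quaternion [x, y, z, w].
In Python, from plant import ctrl gives the robot as it stands. The module is installed in compiled form; this text tells all that it offers.
- The arm moves only by the tool play_rows, never from a script. Its arguments are lists of equal length, an entry for each row: "hand": the opening, from 0 (shut) to 1 (fully open); "translation": the shift along the tool's x, y, z in m, a list of three; "turn": the turn about the tool's z in rad. In form: {"hand": [hand, ...], "translation": [[dx, dy, dz], ...], "turn": [turn, ...]}. A call has 1 to 8 rows; each row is the pose to reach, as a shift and turn from the pose commanded when the call began, along the tool's axes at that moment; what a row does not reach only later rows make up. A row lasts 1/12 s, in which the tool goes at most 41.7 mm and 7.16 degrees, less where a joint would pass 70% of its speed; a pose out of reach is approached as far as the arm can. A call with a gripper value outside its range is refused whole. The fingers move at their own pace and stop on an object; "squeeze" is the grip in N (left out, the last holds). Time passes only in rows, so rows that repeat a pose let the fingers close. It gives the time, the measured TCP pose, the force and the opening at its end, in the units of the state.
- ctrl.state(): the state, without advancing time (a new reading comes with each control period).
- ctrl.capture(name): name is "scene" or "top"; returns a dict with "pixels" (400x640x3 uint8, red, green, blue), "mtx" (3x3 intrinsics, pixels), "R" (3x3) and "t" (3): a world point X has camera coordinates R X + t. Camera axes: x right, y down, z forward; pixel columns grow to the right and rows downward; lengths in m; the calibration is good to about 2 mm. A picture is of the moment at which its call begins. There is no depth.
- ctrl.close_job(): hands the job in, once; it reports no verdict.
The state is a dict: "t": time; "joint_positions": joint angles; "dq": joint speeds; "effort": joint torques, N m; "ee_pos": TCP position; "orientation": TCP orientation; "ft_force": force on the tool from outside, world axes, zero at the start; "wrist_torque": the same for the moment, N m; "width": finger opening in m.
Only numpy, scipy, OpenCV 4.12 (cv2) and the standard library are available. Lean on these libraries where they do the work, as an engineer would, in place of code of your own. Each camera call takes 0.05 s, during which the arm holds its last target. There are 200 camera calls.

## Working session

There is one attempt and no reset: what is moved stays moved. The work goes in short steps, Python scripts to look and compute and a tool call to move; the robot and the scene stay as the last step left them, time stands still between calls to the robot, and variables do not carry over. Pictures are saved under pics/ and viewed, on a budget of 10 in all, crops included, one or two more only if the job needs it, and the job is handed in when it is done.

Besides the shell and the picture viewer there is one more tool, called after "Request:" as a command line: name --pt "numbers of a row" for each row, then --argument value for the rest. play_rows: Moves the arm, as the interface text tells. Its arguments: {"type":"object","properties":{"hand":{"type":"array"},"translation":{"type":"array"},"turn":{"type":"array"},"squeeze":{"type":"number"}},"required":["hand","translation","turn"]}

```bash
mkdir -p pics; python3 - <<'E'
from plant import ctrl
import cv2,numpy as np
for n in("scene","top"):
    c=ctrl.capture(n);cv2.imwrite(f"pics/{n}0.png",c["pixels"][:,:,::-1]);print(n,c["mtx"].tolist(),c["R"].round(4).tolist(),c["t"].round(4).tolist())
print(ctrl.state(),ctrl.hold_point_z)
E
```

```text
scene [[499.8029338407192, 0.0, 322.9223520144572], [0.0, 499.8029338407192, 200.78277175835925], [0.0, 0.0, 1.0]] [[-0.8147, -0.5799, 0.0015], [-0.3237, 0.4526, -0.8309], [0.4811, -0.6774, -0.5564]] [0.4425, 0.2294, 1.0088]
top [[439.13526869681704, 0.0, 319.57865658154634], [0.0, 439.13526869681704, 196.68158821690375], [0.0, 0.0, 1.0]] [[0.0091, -0.9999, 0.0104], [-0.9816, -0.0109, -0.1908], [0.1909, -0.0084, -0.9816]] [0.0169, 0.5175, 1.3385]
{'t': 0.1, 'joint_positions': array([-1.25697905e+00,  2.60630717e-01, -1.39228900e-01,  1.17272663e+00,
        7.29395928e-06,  1.57080818e+00]), 'dq': array([ 0.00085124, -0.00134922,  0.00281828, -0.00317281,  0.00116571,
       -0.00032647]), 'effort': array([ 1.13188795e-03, -4.06506515e+01,  2.54528099e+01,  1.00636692e-02,
       -1.11261115e-04, -2.68255604e-06]), 'ee_pos': array([ 0.16191434, -0.49889574,  0.30314577]), 'orientation': array([ 9.87715607e-01,  1.56259654e-01, -1.36254216e-04, -8.84532739e-04]), 'ft_force': array([ 0.43563624,  0.17919548, -0.45117849]), 'wrist_torque': array([ 0.03543801,  0.02114201, -0.01762982]), 'width': 0.08542646505667895} 0.0539
```

View pics/scene0.png

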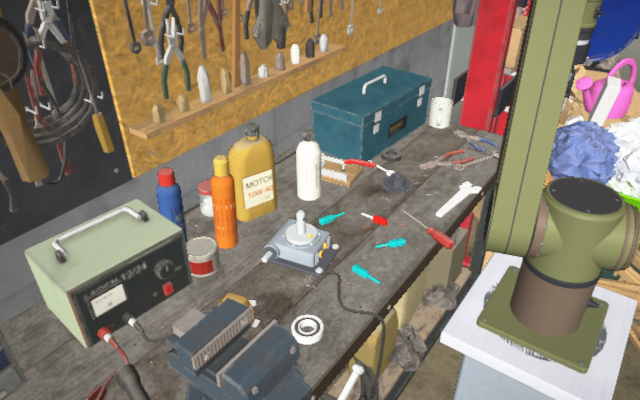

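View pics/top0.png

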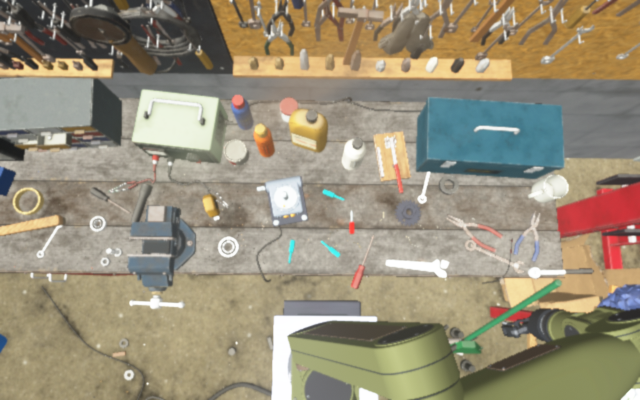

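The scene view shows the gearbox at (301,240), the dark sprocket at (395,180) and the red pin at (374,220). In the top view they are at (286,200), (408,210) and (352,222).
- Locking pin lookalikes in the top view: three cyan pins at (333,195), (291,250) and (330,248), and a red screwdriver at (360,270). I choose the small red one at (352,222).
- Sprocket lookalikes in the top view: a dark ring at (447,185) and white bearings at (228,246) and (97,223). I choose the dark toothed one at (408,210).

Next is one close crop to check both choices.

```bash
python3 - <<'E'
import cv2,numpy as np
t=cv2.imread("pics/top0.png");s=cv2.imread("pics/scene0.png")
a=cv2.resize(t[170:245,255:455],None,fx=4,fy=4,interpolation=cv2.INTER_CUBIC)
b=cv2.resize(s[160:235,255:455],None,fx=4,fy=4,interpolation=cv2.INTER_CUBIC)
b=cv2.resize(s[155:275,255:425],(425*800//800,300))
a2=np.zeros((300,800,3),np.uint8)
c=cv2.resize(s[205:275,258:340],(351,300),interpolation=cv2.INTER_CUBIC)
a2[:,:425]=b;a2[:,440:791]=c
cv2.imwrite("pics/crop1.png",np.vstack([a,a2]))
E
```

```text
(no output)
```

View pics/crop1.png

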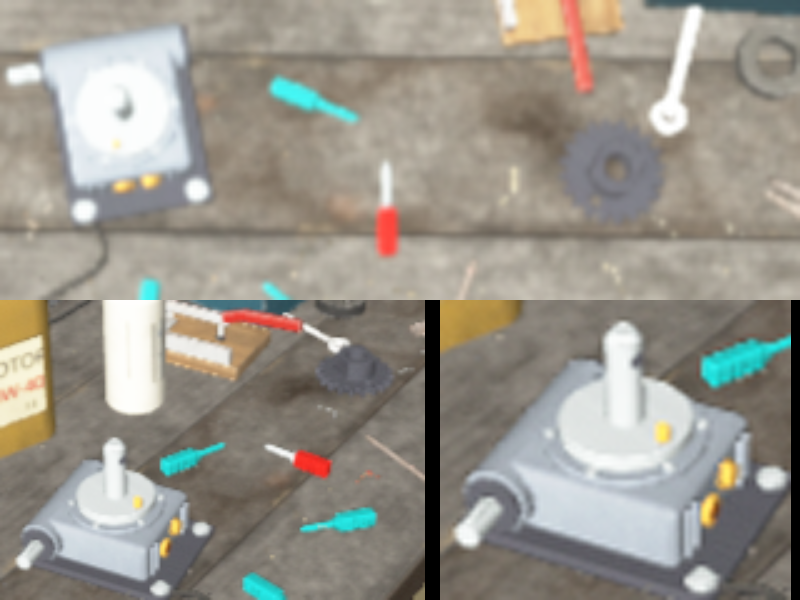

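The crop confirms both choices: the red pin has its steel shank pointing away from the robot, and the dark toothed disc has a hub. The brass drive pin shows on the flange, at about scene (310,236) and top (284,206). Now I'll measure.

```bash
cat > h.py <<'E'
import cv2,numpy as np
from plant import ctrl
def cap(n):
    c=ctrl.capture(n);c["bgr"]=np.ascontiguousarray(c["pixels"][:,:,::-1]);return c
def proj(c,X):
    p=c["mtx"]@(c["R"]@np.array(X)+c["t"]);return p[:2]/p[2]
def ray(c,uv,z):
    d=c["R"].T@np.linalg.inv(c["mtx"])@np.array([uv[0],uv[1],1.]);o=-c["R"].T@c["t"]
    return o+d*(z-o[2])/d[2]
def tri(c1,u1,c2,u2):
    P=[c["mtx"]@np.c_[c["R"],c["t"]] for c in(c1,c2)]
    X=cv2.triangulatePoints(P[0],P[1],np.array(u1,float).reshape(2,1),np.array(u2,float).reshape(2,1));return (X[:3]/X[3]).ravel()
def mask(c,box,lo,hi):
    x0,y0,x1,y1=box;h=cv2.cvtColor(c["bgr"],cv2.COLOR_BGR2HSV)
    m=np.zeros(h.shape[:2],np.uint8);m[y0:y1,x0:x1]=cv2.inRange(h,lo,hi)[y0:y1,x0:x1]
    n,l,s,ce=cv2.connectedComponentsWithStats(m)
    k=1+np.argmax(s[1:,4]);return (l==k).astype(np.uint8),ce[k],s[k]
E
python3 - <<'E'
from h import *
np.set_printoptions(precision=4,suppress=True)
T,S=cap("top"),cap("scene")
# red grip
r={}
for k,c,b in(("T",T,(340,205,362,240)),("S",S,(355,205,395,232))):
    m,ce,s=mask(c,b,(0,120,80),(12,255,255));m2,_,_=mask(c,b,(170,120,80),(180,255,255)) if 0 else (0,0,0)
    r[k]=ce;print("red",k,ce,s)
print("red tri",tri(T,r["T"],S,r["S"]),"z8:",ray(T,r["T"],.009),ray(S,r["S"],.009))
# shank
for k,c,b in(("T",T,(345,205,358,222)),("S",S,(358,208,376,224))):
    m,ce,s=mask(c,b,(0,0,165),(180,70,255));ys,xs=np.nonzero(m);print("shank",k,ce,s,ray(c,ce,.008), 'tip',ray(c,(xs[ys.argmin()],ys.min()),.008))
# brass drive pin
bt=(275,195,295,211);bs=(303,228,318,243)
for k,c,b in(("T",T,bt),("S",S,bs)):
    m,ce,s=mask(c,b,(15,80,120),(35,255,255));r["b"+k]=ce;print("brass",k,ce,s,ray(c,ce,.069))
print("brass tri",tri(T,r["bT"],S,r["bS"]))
# flange ellipse
for k,c,b in(("T",T,(268,180,305,215)),("S",S,(275,205,330,250))):
    g=c["bgr"][b[1]:b[3],b[0]:b[2]].max(2);print(k,"flange grey pct",np.percentile(g,[10,30,50,70,90]))
    m,ce,s=mask(c,b,(0,0,205),(180,40,255));cn=max(cv2.findContours(m,0,2)[0],key=len);h=cv2.convexHull(cn);e=cv2.fitEllipse(h);print("flange",k,s,e,ray(c,e[0],.064))
# sprocket
for k,c,b in(("T",T,(392,196,424,228)),("S",S,(375,160,420,200))):
    m,ce,s=mask(c,b,(0,0,0),(180,255,95));cn=max(cv2.findContours(m,0,2)[0],key=len);e=cv2.fitEllipse(cv2.convexHull(cn));print("spr",k,ce,s,e,ray(c,e[0],.005))
def up(c,b,f):
    x=c["bgr"][b[1]:b[3],b[0]:b[2]];x=cv2.resize(x,None,fx=f,fy=f,interpolation=cv2.INTER_CUBIC).astype(float);return np.clip((x-40)*2.2,0,255).astype(np.uint8)
A=up(T,(390,192,426,228),11);B=up(S,(375,162,411,198),11)
cv2.imwrite("pics/spr.png",np.hstack([A,B]))
E
```

```text
red T [351.4219 227.2656] [349 222   6  12  64]
red S [379.5345 220.0172] [372 215  16  11 116]
red tri [ 0.4259 -0.0819  0.007 ] z8: [ 0.4262 -0.0815  0.009 ] [ 0.4243 -0.0795  0.009 ]
shank T [351.2277 212.7624] [345 205  13  17 202] [ 0.4735 -0.0812  0.008 ] tip [ 0.4988 -0.061   0.008 ]
shank S [367.     215.4865] [361 213  12   7  37] [ 0.461  -0.0792  0.008 ] tip [ 0.4793 -0.0797  0.008 ]Traceback (most recent call last):
  File "<stdin>", line 16, in <module>
  File "h.py", line 17, in mask
    k=1+np.argmax(s[1:,4]);return (l==k).astype(np.uint8),ce[k],s[k]
        ~~~~~~~~~^^^^^^^^^
    return _wrapfunc(a, 'argmax', axis=axis, out=out, **kwds)
    return bound(*args, **kwds)
ValueError: attempt to get argmax of an empty sequence
```

```bash
python3 - <<'E'
from h import *
np.set_printoptions(precision=4,suppress=True)
T,S=cap("top"),cap("scene")
r={}
for k,c,b in(("T",T,(277,199,291,211)),("S",S,(303,228,318,243))):
    x=c["bgr"][b[1]:b[3],b[0]:b[2]].astype(float);w=x[:,:,2]-x[:,:,0]
    w=np.clip(w-max(8,.25*w.max()),0,None);i=np.unravel_index(w.argmax(),w.shape)
    yy,xx=np.mgrid[b[1]:b[3],b[0]:b[2]];w*=np.hypot(yy-b[1]-i[0],xx-b[0]-i[1])<4
    r[k]=np.array([(w*xx).sum(),(w*yy).sum()])/w.sum();print("brass",k,r[k],w.max(),(w>0).sum(),ray(c,r[k],.069))
print("brass tri",tri(T,r["T"],S,r["S"]))
for k,c,b in(("T",T,(268,180,305,209)),("S",S,(275,215,330,250))):
    g=c["bgr"][b[1]:b[3],b[0]:b[2]].max(2);print(k,np.percentile(g,[10,30,50,70,90]))
    for th in(205,220,230):
        m,ce,s=mask(c,b,(0,0,th),(180,60,255));h=cv2.convexHull(max(cv2.findContours(m,0,2)[0],key=len));e=cv2.fitEllipse(h);print("flange",k,th,s,np.round(e[0]+e[1],2),ray(c,e[0],.064))
# shaft tip
m,ce,s=mask(S,(290,200,312,225),(0,0,195),(180,60,255));print("shaft S",ce,s)
for k,c,b in(("T",T,(392,196,424,228)),("S",S,(375,160,420,200))):
  for th in(85,100):
    m,ce,s=mask(c,b,(0,0,0),(180,255,th));cn=max(cv2.findContours(m,0,2)[0],key=len);e=cv2.fitEllipse(cv2.convexHull(cn));print("spr",k,ce,s,np.round(e[0]+e[1],2),ray(c,e[0],.005))
def up(c,b,f):
    x=c["bgr"][b[1]:b[3],b[0]:b[2]];x=cv2.resize(x,None,fx=f,fy=f,interpolation=cv2.INTER_CUBIC).astype(float);return np.clip((x-40)*2.2,0,255).astype(np.uint8)
A=up(T,(390,192,426,228),11);B=up(S,(375,162,411,198),11)
cv2.imwrite("pics/spr.png",np.hstack([A,B]))
E
```

```text
brass T [283.5853 205.5305] 36.75 5 [0.4843 0.1337 0.069 ]
brass S [309.6188 235.566 ] 113.25 18 [0.4827 0.1359 0.069 ]
brass tri [0.4845 0.1338 0.0669]
T [146. 230. 239. 250. 253.]
flange T 205 [268 180  34  29 845] [286.39 194.55  34.54  43.76] [0.5201 0.1262 0.064 ]
flange T 220 [268 180  33  29 808] [286.89 194.76  32.46  46.32] [0.5195 0.1246 0.064 ]
flange T 230 [268 180  33  29 753] [287.31 194.47  29.8   50.3 ] [0.5204 0.1233 0.064 ]
S [115.  167.  190.  223.  233.6]
flange S 205 [275 215  42  35 695] [293.19 232.48  36.43  46.33] [0.5236 0.1433 0.064 ]
flange S 220 [286 215  30  33 516] [300.64 231.74  29.21  33.95] [0.5116 0.1313 0.064 ]
flange S 230 [297 215   6  21 105] [299.86 223.19   6.25  26.9 ] [0.5329 0.1066 0.064 ]
shaft S [299.598 217.902] [292 210  13  15 102]Traceback (most recent call last):
  File "<stdin>", line 19, in <module>
  File "h.py", line 17, in mask
    k=1+np.argmax(s[1:,4]);return (l==k).astype(np.uint8),ce[k],s[k]
        ~~~~~~~~~^^^^^^^^^
    return _wrapfunc(a, 'argmax', axis=axis, out=out, **kwds)
    return bound(*args, **kwds)
ValueError: attempt to get argmax of an empty sequence
```

```bash
python3 - <<'E'
from h import *
np.set_printoptions(precision=4,suppress=True)
T,S=cap("top"),cap("scene")
for k,c,b in(("T",T,(390,194,427,226)),("S",S,(377,164,415,200))):
  g=c["bgr"][b[1]:b[3],b[0]:b[2]].max(2);print(k,np.percentile(g,[2,10,30,50,70,90]))
  o,_=cv2.threshold(g,0,255,cv2.THRESH_OTSU)
  m,ce,s=mask(c,b,(0,0,0),(180,255,int(o)));cn=max(cv2.findContours(m,0,2)[0],key=len);e=cv2.fitEllipse(cv2.convexHull(cn));print("spr",k,o,ce,s,np.round(e[0]+e[1],2),ray(c,e[0],.005))
def up(c,b,a,g):
    x=c["bgr"][b[1]:b[3],b[0]:b[2]];x=cv2.resize(x,(400,300),interpolation=cv2.INTER_CUBIC).astype(float);return np.clip((x-a)*g,0,255).astype(np.uint8)
A=up(T,(390,196,426,223),40,2);B=up(S,(377,166,413,193),20,2)
C=up(T,(266,182,306,212),100,1.6);D=up(S,(275,206,335,251),60,1.25)
cv2.imwrite("pics/spr.png",np.vstack([np.hstack([A,B]),np.hstack([C,D])]))
E
```

```text
T [114. 123. 133. 137. 154. 172.]
spr T 190.0 [406.9691 210.333 ] [ 390  194   37   32 1102] [406.68 211.35  42.92  48.64] [ 0.4805 -0.2618  0.005 ]
S [ 87.  96. 104. 114. 121. 130.]
spr S 167.0 [396.0177 182.0832] [ 377  164   38   36 1298] [395.74 182.49  40.7   79.22] [ 0.4806 -0.2687  0.005 ]
```

View pics/spr.png

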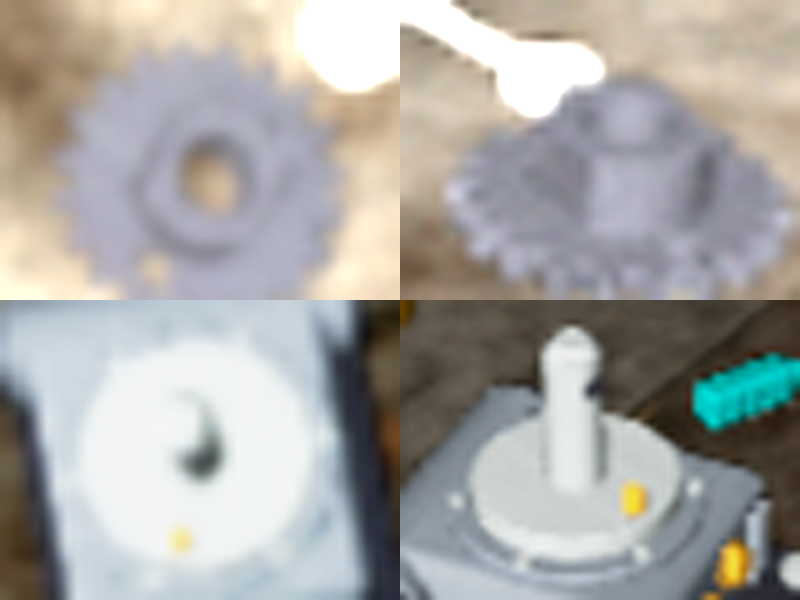

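The tiles show:
- **Sprocket (top view):** the pin hole is at tile (155,268), which is about top px (403.5,219.7), and the disc is centred near (407.4,212.4). The hole therefore lies toward the robot and to its left.
- **Flange:** centred at about top (285,196.8) and scene (301,231.5).
- **Cross-hole:** dark on the shaft, facing the drive pin side.

```bash
python3 - <<'E'
from h import *
np.set_printoptions(precision=4,suppress=True)
T,S=cap("top"),cap("scene")
for k,c,b in(("T",T,(390,194,427,229)),("S",S,(377,164,415,200))):
  x=c["bgr"][b[1]:b[3],b[0]:b[2]].astype(int);d=x[:,:,2]-x[:,:,0]; v=x.max(2)
  m=((d<4)&(v<165 if k=="T" else v<150)).astype(np.uint8);m=cv2.morphologyEx(m,cv2.MORPH_OPEN,np.ones((3,3),np.uint8))
  n,l,s,ce=cv2.connectedComponentsWithStats(m);j=1+s[1:,4].argmax();m=(l==j).astype(np.uint8)
  e=cv2.fitEllipse(cv2.convexHull(max(cv2.findContours(m,0,2)[0],key=len)));e0=np.array(e[0])+b[:2];print("spr",k,s[j],e0,np.round(e[1],1),ray(c,e0,.006))
hole=ray(T,(403.5,219.65),.006);print("hole",hole,"bore z.03",ray(T,(408.7,211.3),.03))
print("flange T",ray(T,(285.05,196.75),.064),"S",ray(S,(300.98,231.5),.064),"tip S",ray(S,(300.4,211.3),.12))
m,ce,s=mask(T,(345,206,358,222),(0,0,200),(180,50,255));print("shankT",ce,s,ray(T,ce,.008))
b=(348,206,356,224);print(T["bgr"][206:224,346:358].max(2))
print('proj check axis .516,.128 :',[proj(c,(.512,.129,z)) for c in(T,S) for z in(.064,.12)])
E
```

```text
spr T [  6   7  24  24 406] [407.6331 212.2642] [22.7 24.8] [ 0.4774 -0.2646  0.006 ]
spr S [  5   9  30  20 435] [396.4101 183.1222] [19.3 30. ] [ 0.4767 -0.2653  0.006 ]
hole [ 0.4531 -0.2505  0.006 ] bore z.03 [ 0.4767 -0.263   0.03  ]
flange T [0.5131 0.1302 0.064 ] S [0.5115 0.1302 0.064 ] tip S [0.5113 0.1304 0.12  ]
shankT [351.  215.5] [350 210   3  12  32] [ 0.4645 -0.0804  0.008 ]
[[185 178 170 165 167 170 170 173 180 184 182 177]
 [184 182 180 176 175 177 175 173 173 178 177 174]
 [183 182 182 178 175 178 175 170 169 172 174 173]
 [179 179 179 178 178 185 178 172 171 176 178 176]
 [173 176 177 179 191 208 188 176 176 180 185 182]
 [165 169 176 181 205 236 205 181 182 184 184 182]
 [160 165 175 187 221 245 219 186 185 182 178 175]
 [160 164 174 188 226 247 225 190 187 180 171 169]
 [162 165 173 184 226 247 228 193 189 181 174 174]
 [164 165 168 176 221 247 228 195 191 186 180 179]
 [165 163 163 167 212 246 227 191 186 185 182 176]
 [168 164 160 164 208 246 223 179 174 177 178 176]
 [173 169 164 168 209 246 223 177 170 173 178 181]
 [179 176 173 178 212 246 223 180 172 173 178 183]
 [184 181 178 186 217 241 218 182 171 170 173 176]
 [183 182 180 201 234 242 229 200 173 165 164 163]
 [173 173 180 219 249 252 248 234 188 159 153 152]
 [160 161 174 226 252 254 252 242 188 150 143 142]]
proj check axis .516,.128 : [array([285.4236, 197.0941]), array([284.1922, 193.549 ]), array([301.1261, 231.1681]), array([300.5485, 210.9061])]
```

Measurements agree across the two views:
- **Sprocket:** centre (0.477, -0.265), with x axis yaw about -0.54. The hole is 28 mm from the centre, as given.
- **Shaft axis:** (0.512, 0.130).
- **Drive pin:** 28.7 mm from the axis, so the target yaw is about -0.15.
- **Red pin:** grip at (0.425, -0.081), yaw about 0.02.

I'll start moving.

Request:
play_rows --hand '[1,1,1,1,1,1,1,1]' --pt "0.037 -0.0125 0.01" --pt "0.074 -0.025 0.02" --pt "0.111 -0.0375 0.03" --pt "0.148 -0.05 0.04" --pt "0.186 -0.0625 0.05" --pt "0.223 -0.075 0.06" --pt "0.26 -0.0875 0.07" --pt "0.298 -0.1 0.08" --turn '[0.11,0.22,0.33,0.44,0.55,0.66,0.77,0.857]'

```text
t: 1.17
ee_pos: [0.4096, -0.3158, 0.2257]
orientation: [0.963, -0.271, 0.0, 0.0]
ft_force: [0.3, -1.0, 0.4]
width: 0.0854
```

```bash
cat > go.py <<'E'
import sys,numpy as np
from plant import ctrl
from scipy.spatial.transform import Rotation as R
def go(x,y,z,yaw):
    s=ctrl.state();r=R.from_quat(s["orientation"]).as_matrix();cy=np.arctan2(r[1,0],r[0,0])
    d=r.T@(np.array([x,y,z])-s["ee_pos"]);t=(cy-yaw+np.pi)%(2*np.pi)-np.pi
    print("t%.2f"%s["t"],"pos",s["ee_pos"].round(4),"yaw %.3f"%cy,"tilt",r[:,2].round(3),"w %.4f"%s["width"],"F",s["ft_force"].round(1),"M",s["wrist_torque"].round(2),"q",s["joint_positions"].round(2))
    print("move",d.round(4),"turn %.3f"%t,"rows",round(max(np.linalg.norm(d)/.0417,abs(t)/.125),1))
if len(sys.argv)>4: go(*map(float,sys.argv[1:5]))
E
python3 go.py .477 -.265 .14 -.543
```

```text
t1.17 pos [ 0.4096 -0.3158  0.2257] yaw -0.549 tilt [ 0.    -0.001 -1.   ] w 0.0854 F [ 0.3 -1.   0.4] M [-0.05 -0.06 -0.01] q [-0.66  0.29 -0.3   0.97 -0.    3.03]
move [ 0.0309 -0.0785  0.0857] turn -0.006 rows 2.9
```

Request:
play_rows --hand '[1,1,1,1,1,1,1,1]' --pt "0.005 -0.013 0.01" --pt "0.01 -0.026 0.02" --pt "0.015 -0.039 0.03" --pt "0.02 -0.052 0.04" --pt "0.025 -0.065 0.05" --pt "0.031 -0.0785 0.06" --pt "0.031 -0.0785 0.07" --pt "0.031 -0.0785 0.075" --turn '[-0.12,-0.24,-0.36,-0.48,-0.6,-0.72,-0.84,-0.96]'

```text
t: 1.83
ee_pos: [0.476, -0.2648, 0.1497]
orientation: [0.978, 0.211, -0.0, -0.0]
ft_force: [-0.2, 0.6, 0.5]
width: 0.0855
```

Request:
play_rows --hand '[1,1,1,1,1,1,1,1]' --pt "0 0 0" --pt "0 0 0" --pt "0 0 0" --pt "0 0 0" --pt "0 0 0" --pt "0 0 0" --pt "0 0 0" --pt "0 0 0" --turn '[-0.12,-0.24,-0.36,-0.48,-0.6,-0.72,-0.84,-0.96]'

```text
t: 2.5
ee_pos: [0.4757, -0.2657, 0.1509]
orientation: [0.77, 0.638, 0.0, 0.0]
ft_force: [0.4, -0.5, -0.2]
width: 0.0853
```

Request:
play_rows --hand '[1,1,1,1,1,1,1,1]' --pt "0 0 0" --pt "0 0 0" --pt "0 0 0" --pt "0 0 0" --pt "0 0 0" --pt "0 0 0" --pt "0 0 0" --pt "0 0 0" --turn '[-0.12,-0.24,-0.36,-0.48,-0.6,-0.72,-0.84,-0.96]'

```text
t: 3.17
ee_pos: [0.4757, -0.2657, 0.1509]
orientation: [0.389, 0.921, 0.0, 0.0]
ft_force: [-0.6, 1.1, -0.4]
width: 0.0855
```

```bash
python3 go.py .477 -.265 .095 2.6; python3 - <<'E'
from h import *
T=cap("top");x=T["bgr"][190:235,380:440];S=cap("scene");y=S["bgr"][150:210,365:425]
cv2.imwrite("pics/hov.png",np.hstack([cv2.resize(x,(400,300),interpolation=cv2.INTER_CUBIC),cv2.resize(y,(300,300),interpolation=cv2.INTER_CUBIC)]))
E
```

```text
t3.17 pos [ 0.4757 -0.2657  0.1509] yaw 2.343 tilt [ 0. -0. -1.] w 0.0855 F [-0.6  1.1 -0.4] M [0.03 0.03 0.01] q [-0.51  0.4  -0.35  0.82  0.    0.29]
move [-0.0004  0.0014  0.0559] turn -0.257 rows 2.1
```

Request:
play_rows --hand '[1,1,1,1,1,1,1,1]' --pt "0 0.001 0.01" --pt "0 0.0014 0.022" --pt "0 0.0014 0.034" --pt "0 0.0014 0.046" --pt "0 0.0014 0.056" --pt "0 0.0014 0.063" --pt "0 0.0014 0.067" --pt "0 0.0014 0.067" --turn '[-0.1,-0.2,-0.257,-0.257,-0.257,-0.257,-0.257,-0.257]'

```text
t: 3.93
ee_pos: [0.4761, -0.2644, 0.083]
orientation: [0.271, 0.963, 0.0, -0.001]
ft_force: [0.5, -0.1, -0.2]
width: 0.0853
```

Request:
play_rows --hand '[0.6,0.5,0.45,0.4,0.3,0.2,0.1,0]' --pt "0 0 0" --pt "0 0 0" --pt "0 0 0" --pt "0 0 0" --pt "0 0 0" --pt "0 0 0" --pt "0 0 0" --pt "0 0 0" --turn '[0,0,0,0,0,0,0,0]' --squeeze 40

```text
t: 4.6
ee_pos: [0.477, -0.265, 0.0846]
orientation: [0.271, 0.963, -0.0, 0.001]
ft_force: [-1.7, -0.1, 6.4]
width: 0.0351
```

```bash
python3 go.py .512 .130 .22 2.99; python3 - <<'E'
from h import *
T=cap("top");x=T["bgr"][190:235,380:440];S=cap("scene");y=S["bgr"][150:210,365:425]
cv2.imwrite("pics/grasp.png",np.hstack([cv2.resize(x,(400,300),interpolation=cv2.INTER_CUBIC),cv2.resize(y,(300,300),interpolation=cv2.INTER_CUBIC)]))
E
```

```text
t4.60 pos [ 0.477  -0.265   0.0846] yaw 2.594 tilt [ 0.001 -0.001 -1.   ] w 0.0351 F [-1.7 -0.1  6.4] M [-0.08  0.18  0.  ] q [-0.51  0.48 -0.43  0.66 -0.    0.04]
move [ 0.1757  0.3554 -0.1358] turn -0.396 rows 10.0
```

View pics/grasp.png

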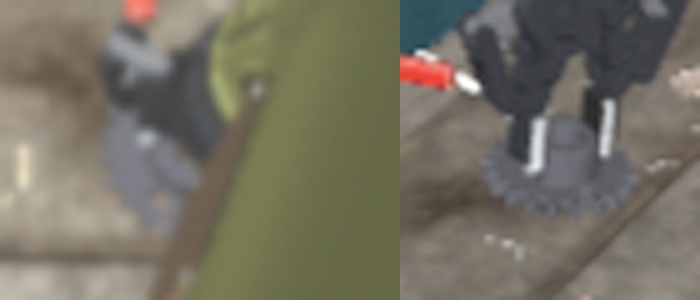

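The fingers hold the hub by its flats: the width is 35 mm and the fingers show white either side of the hub in the scene crop. I'll lift and carry it.

Request:
play_rows --hand '[0,0,0,0,0,0,0,0]' --pt "0 0 -0.015" --pt "0 0 -0.04" --pt "0 0 -0.07" --pt "0 0 -0.1" --pt "0.01 0.02 -0.13" --pt "0.02 0.05 -0.15" --pt "0.035 0.08 -0.15" --pt "0.05 0.11 -0.15" --turn '[0,0,0,0,-0.08,-0.16,-0.25,-0.34]'

```text
t: 5.37
ee_pos: [0.4918, -0.1439, 0.2349]
orientation: [0.102, 0.995, -0.0, 0.001]
ft_force: [-0.0, 0.3, -3.4]
width: 0.0352
```

```bash
python3 go.py .512 .130 .225 2.99
```

```text
t5.37 pos [ 0.4918 -0.1439  0.2349] yaw 2.937 tilt [ 0.003 -0.    -1.   ] w 0.0352 F [-0.   0.3 -3.4] M [ 0.03 -0.    0.05] q [-0.28  0.28 -0.3   0.99  0.   -0.08]
move [0.036  0.2723 0.0098] turn -0.053 rows 6.6
```

Request:
play_rows --hand '[0,0,0,0,0,0,0,0]' --pt "0.005 0.035 0" --pt "0.01 0.074 0" --pt "0.015 0.114 0" --pt "0.02 0.154 0" --pt "0.025 0.194 0" --pt "0.03 0.234 0" --pt "0.034 0.262 0.003" --pt "0.036 0.272 0.005" --turn '[-0.03,-0.053,-0.053,-0.053,-0.053,-0.053,-0.053,-0.053]'

```text
t: 6.03
ee_pos: [0.5117, 0.1329, 0.2278]
orientation: [0.075, 0.997, 0.001, -0.001]
ft_force: [0.3, 0.2, -4.0]
width: 0.035
```

```bash
python3 go.py .512 .130 .225 2.99;  python3 - <<'E'
from h import *
np.set_printoptions(precision=4,suppress=True)
T,S=cap("top"),cap("scene")
y=S["bgr"][170:260,250:370];x=T["bgr"][160:235,240:340]
cv2.imwrite("pics/over.png",np.hstack([cv2.resize(y,(400,300),interpolation=cv2.INTER_CUBIC),cv2.resize(x,(400,300),interpolation=cv2.INTER_CUBIC)]))
for z in(.144,.14): print(proj(S,(.512,.13,z)),proj(T,(.512,.13,z)))
E
```

```text
t6.03 pos [0.5117 0.1329 0.2278] yaw 2.991 tilt [-0.001  0.002 -1.   ] w 0.0350 F [ 0.3  0.2 -4. ] M [-0.03  0.    0.02] q [ 0.25  0.31 -0.27  0.99  0.    0.4 ]
move [-0.0007 -0.0028  0.0028] turn 0.001 rows 0.1
[300.0101 202.0758] [283.2928 191.9338]
[300.0541 203.5982] [283.3885 192.2064]
```

View pics/over.png

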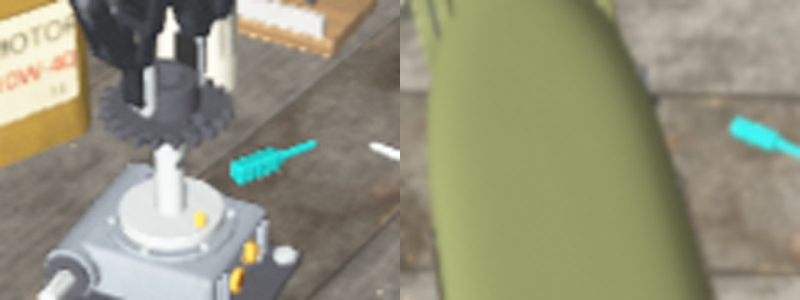

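The scene crop shows the held sprocket level and centred over the shaft: plate centre at about scene (299.6,201), where I expected (299.3,200). The drive pin is visible on the flange. I'll lower it and feel for contact.

Request:
play_rows --hand '[0,0,0,0,0,0,0,0]' --pt "0 -0.0015 0" --pt "-0.0005 -0.0028 0.004" --pt "-0.0005 -0.0028 0.01" --pt "-0.0005 -0.0028 0.016" --pt "-0.0005 -0.0028 0.022" --pt "-0.0005 -0.0028 0.026" --pt "-0.0005 -0.0028 0.028" --pt "-0.0005 -0.0028 0.028" --turn '[0,0,0,0,0,0,0,0]'

```text
t: 6.8
ee_pos: [0.5122, 0.1265, 0.2008]
orientation: [0.077, 0.997, 0.001, -0.0]
ft_force: [-0.7, 2.7, -2.5]
width: 0.035
```

Request:
play_rows --hand '[0,0,0,0]' --pt "0 0 0.002" --pt "0 0 0.004" --pt "0 0 0.005" --pt "0 0 0.005" --turn '[0,0,0,0]'

```text
t: 7.13
ee_pos: [0.5124, 0.1277, 0.197]
orientation: [0.077, 0.997, 0.002, 0.001]
ft_force: [-1.0, 6.6, -2.8]
width: 0.0351
```

```bash
python3 go.py .512 .130 .19 2.99
```

```text
t7.13 pos [0.5124 0.1277 0.197 ] yaw 2.988 tilt [ 0.002  0.005 -1.   ] w 0.0351 F [-1.   6.6 -2.8] M [ 1.48  0.17 -0.03] q [ 0.24  0.33 -0.33  0.91  0.    0.4 ]
move [0.0008 0.0022 0.007 ] turn -0.002 rows 0.2
```

Request:
play_rows --hand '[0,0,0,0]' --pt "0 0.0015 0" --pt "0 0.0025 0" --pt "0 0.0025 0" --pt "0 0.0025 0" --turn '[0,0,0,0]'

```text
t: 7.47
ee_pos: [0.5124, 0.1284, 0.1956]
orientation: [0.077, 0.997, -0.0, -0.0]
ft_force: [-0.2, 1.8, -2.4]
width: 0.0351
```

```bash
python3 go.py .512 .130 .19 2.99
```

```text
t7.47 pos [0.5124 0.1284 0.1956] yaw 2.987 tilt [-0. -0. -1.] w 0.0351 F [-0.2  1.8 -2.4] M [0.32 0.15 0.04] q [ 0.25  0.34 -0.33  0.91 -0.    0.4 ]
move [0.0007 0.0015 0.0056] turn -0.003 rows 0.1
```

Request:
play_rows --hand '[0,0,0,0,0,0]' --pt "0 0.001 0" --pt "0 0.001 0.002" --pt "0 0.001 0.004" --pt "0 0.001 0.006" --pt "0 0.001 0.008" --pt "0 0.001 0.008" --turn '[0,0,0,0,0,0]'

```text
t: 7.97
ee_pos: [0.5123, 0.1292, 0.1872]
orientation: [0.077, 0.997, -0.0, -0.001]
ft_force: [-0.4, -0.1, -4.0]
width: 0.0352
```

```bash
python3 go.py .512 .130 .16 2.99
```

```text
t7.97 pos [0.5123 0.1292 0.1872] yaw 2.987 tilt [-0.001 -0.001 -1.   ] w 0.0352 F [-0.4 -0.1 -4. ] M [ 0.01 -0.01  0.02] q [ 0.25  0.34 -0.34  0.89 -0.    0.4 ]
move [0.0004 0.0007 0.0272] turn -0.003 rows 0.7
```

Request:
play_rows --hand '[0,0,0,0,0,0,0,0]' --pt "0 0 0.004" --pt "0 0 0.008" --pt "0 0 0.012" --pt "0 0 0.016" --pt "0 0 0.02" --pt "0 0 0.023" --pt "0 0 0.025" --pt "0 0 0.025" --turn '[0,0,0,0,0,0,0,0]'

```text
t: 8.63
ee_pos: [0.5124, 0.1294, 0.1623]
orientation: [0.077, 0.997, -0.0, -0.0]
ft_force: [-0.4, -0.1, -4.1]
width: 0.0351
```

Request:
play_rows --hand '[0,0,0,0,0]' --pt "0 0 0.0015" --pt "0 0 0.003" --pt "0 0 0.0045" --pt "0 0 0.006" --pt "0 0 0.006" --turn '[0,0,0,0,0]'

```text
t: 9.05
ee_pos: [0.5126, 0.1294, 0.1566]
orientation: [0.077, 0.997, -0.0, -0.0]
ft_force: [0.7, 0.2, -3.5]
width: 0.0353
```

```bash
python3 go.py .512 .130 .16 2.99
```

```text
t9.05 pos [0.5126 0.1294 0.1566] yaw 2.987 tilt [-0. -0. -1.] w 0.0353 F [ 0.7  0.2 -3.5] M [-0.01  0.06  0.01] q [ 0.25  0.37 -0.38  0.81 -0.    0.4 ]
move [ 0.0006  0.0005 -0.0034] turn -0.003 rows 0.1
```

Request:
play_rows --hand '[0,0,0,0]' --pt "0 0 0.001" --pt "0 0 0.002" --pt "0 0 0.0025" --pt "0 0 0.0025" --turn '[0,0,0,0]'

```text
t: 9.38
ee_pos: [0.5126, 0.1295, 0.1542]
orientation: [0.077, 0.997, -0.0, -0.0]
ft_force: [0.2, -0.3, -3.4]
width: 0.035
```

```bash
python3 go.py .512 .130 .149 2.99
```

```text
t9.38 pos [0.5126 0.1295 0.1542] yaw 2.987 tilt [-0. -0. -1.] w 0.0350 F [ 0.2 -0.3 -3.4] M [-0.02  0.11 -0.  ] q [ 0.25  0.38 -0.39  0.81 -0.    0.4 ]
move [0.0007 0.0004 0.0052] turn -0.003 rows 0.1
```

Request:
play_rows --hand '[0,0,0,0]' --pt "0 0 0.001" --pt "0 0 0.002" --pt "0 0 0.003" --pt "0 0 0.003" --turn '[0,0,0,0]'

```text
t: 9.72
ee_pos: [0.5125, 0.1294, 0.1511]
orientation: [0.077, 0.997, -0.0, -0.0]
ft_force: [-0.3, -0.0, -3.0]
width: 0.0348
```

```bash
python3 go.py .512 .130 .149 2.99
```

```text
t9.72 pos [0.5125 0.1294 0.1511] yaw 2.987 tilt [-0. -0. -1.] w 0.0348 F [-0.3 -0.  -3. ] M [-0.01  0.02  0.04] q [ 0.25  0.38 -0.39  0.8   0.    0.4 ]
move [0.0006 0.0005 0.0021] turn -0.003 rows 0.1
```

Request:
play_rows --hand '[0,0,0,0,0]' --pt "0 0 0.001" --pt "0 0 0.002" --pt "0 0 0.003" --pt "0 0 0.0035" --pt "0 0 0.0035" --turn '[0,0,0,0,0]'

```text
t: 10.13
ee_pos: [0.5126, 0.1295, 0.1486]
orientation: [0.077, 0.997, 0.0, 0.0]
ft_force: [-2.3, 0.0, 4.0]
width: 0.0348
```

```bash
python3 go.py .512 .130 .149 2.99; python3 - <<'E'
from h import *
S=cap("scene")
y=S["bgr"][190:260,255:348]
cv2.imwrite("pics/seat.png",cv2.resize(y,(744,560),interpolation=cv2.INTER_CUBIC))
E
```

```text
t10.13 pos [0.5126 0.1295 0.1486] yaw 2.987 tilt [ 0.  0. -1.] w 0.0348 F [-2.3  0.   4. ] M [-0.22  0.53 -0.04] q [ 0.25  0.38 -0.4   0.79 -0.    0.4 ]
move [ 0.0007  0.0004 -0.0004] turn -0.003 rows 0.0
```

View pics/seat.png

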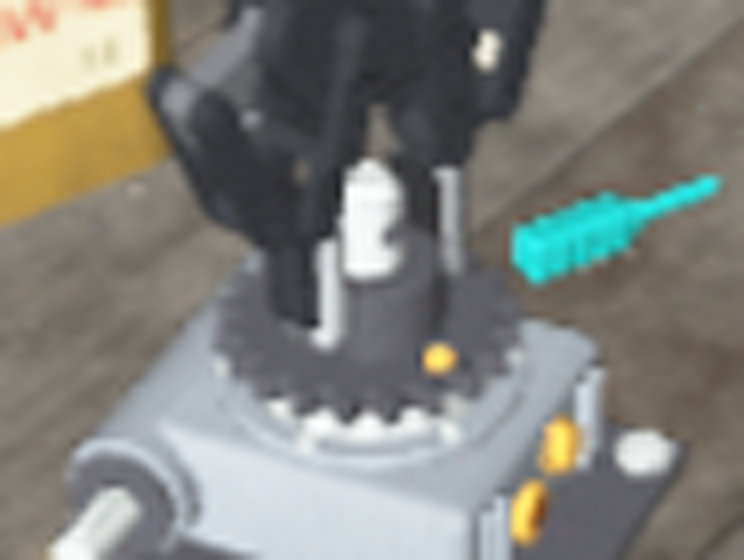

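The brass pin now shows through the plate's pin hole (crop at (440,357)). The flange is covered and the contact force is up, with the TCP at exactly 64 mm above its bench grasp height, so the sprocket is home. I'll release and retreat.

Request:
play_rows --hand '[0.5,0.7,0.9,1,1,1,1,1]' --pt "0 0 -0.001" --pt "0 0 -0.001" --pt "0 0 -0.001" --pt "0 0 -0.001" --pt "0 0 -0.015" --pt "0 0 -0.04" --pt "0 0 -0.07" --pt "0 0 -0.1" --turn '[0,0,0,0,0,0,0,0]'

```text
t: 10.85
ee_pos: [0.5122, 0.1293, 0.2483]
orientation: [0.077, 0.997, -0.0, -0.001]
ft_force: [-0.0, 0.5, 1.1]
width: 0.0852
```

```bash
python3 go.py .424 -.081 .13 3.16
```

```text
t10.85 pos [0.5122 0.1293 0.2483] yaw 2.987 tilt [-0.002 -0.    -1.   ] w 0.0852 F [-0.   0.5  1.1] M [-0.01 -0.1   0.03] q [ 0.25  0.3  -0.24  1.04  0.    0.4 ]
move [ 0.0545 -0.2213  0.1185] turn -0.173 rows 6.2
```

Request:
play_rows --hand '[1,1,1,1,1,0.8,0.6,0.5]' --pt "0.008 -0.033 0" --pt "0.016 -0.07 0.005" --pt "0.025 -0.108 0.02" --pt "0.035 -0.145 0.045" --pt "0.045 -0.182 0.07" --pt "0.052 -0.21 0.095" --pt "0.0545 -0.221 0.115" --pt "0.0545 -0.221 0.118" --turn '[-0.03,-0.06,-0.1,-0.14,-0.173,-0.173,-0.173,-0.173]'

```text
t: 11.52
ee_pos: [0.4206, -0.0822, 0.1266]
orientation: [-0.007, 1.0, 0.0, -0.004]
ft_force: [-0.2, -0.7, 0.1]
width: 0.0515
```

```bash
python3 go.py .424 -.081 .075 3.16; python3 - <<'E'
from h import *
S=cap("scene");m,ce,s=mask(S,(355,205,395,232),(0,120,80),(12,255,255));print(ce,s)
cv2.imwrite("pics/pinhov.png",cv2.resize(S["bgr"][170:245,335:435],(800,600),interpolation=cv2.INTER_CUBIC))
E
```

```text
t11.52 pos [ 0.4206 -0.0822  0.1266] yaw -3.128 tilt [-0.007  0.    -1.   ] w 0.0515 F [-0.2 -0.7  0.1] M [-0.    0.   -0.01] q [-0.19  0.27 -0.65  0.66 -0.   -0.21]
move [-0.0038  0.0012  0.0516] turn -0.005 rows 1.2
[379.53448276 220.01724138] [372 215  16  11 116]
```

View pics/pinhov.png

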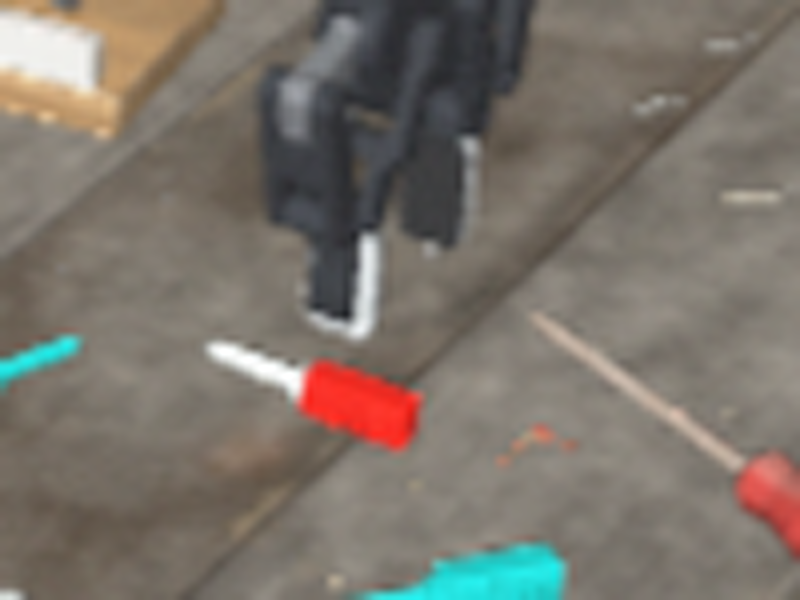

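The fingers straddle the red grip, which lies at about crop (360,405), with the shank pointing away from the robot. I'll go down and grip.

Request:
play_rows --hand '[0.5,0.5,0.5,0.5,0.5,0.5,0.5,0.5]' --pt "-0.002 0.001 0.008" --pt "-0.003 0.001 0.018" --pt "-0.003 0.001 0.028" --pt "-0.003 0.001 0.038" --pt "-0.003 0.001 0.045" --pt "-0.003 0.001 0.049" --pt "-0.003 0.001 0.0505" --pt "-0.003 0.001 0.0505" --turn '[0,0,0,0,0,0,0,0]'

```text
t: 12.23
ee_pos: [0.4283, -0.079, 0.0795]
orientation: [-0.01, 1.0, 0.0, 0.0]
ft_force: [0.6, -0.0, 0.4]
width: 0.0426
```

Request:
play_rows --hand '[0.4,0.3,0.2,0.1,0,0,0]' --pt "0 0 0" --pt "0 0 0" --pt "0 0 0" --pt "0 0 0" --pt "0 0 0" --pt "0 0 0" --pt "0 0 0" --turn '[0,0,0,0,0,0,0]' --squeeze 40

```text
t: 12.82
ee_pos: [0.4281, -0.0796, 0.0799]
orientation: [-0.009, 1.0, -0.0, 0.001]
ft_force: [-0.4, -0.3, 5.6]
width: 0.0125
```

```bash
python3 go.py .4 -.081 .19 2.99
```

```text
t12.82 pos [ 0.4281 -0.0796  0.0799] yaw -3.124 tilt [ 0.001 -0.    -1.   ] w 0.0125 F [-0.4 -0.3  5.6] M [-0.04  0.22 -0.03] q [-0.18  0.34 -0.71  0.52 -0.   -0.2 ]
move [ 0.028  -0.0009 -0.1102] turn 0.170 rows 2.7
```

Request:
play_rows --hand '[0,0,0,0,0,0,0,0]' --pt "0 0 -0.015" --pt "0 0 -0.04" --pt "0 0 -0.075" --pt "0 0.015 -0.105" --pt "0 0.05 -0.11" --pt "0 0.085 -0.11" --pt "0 0.12 -0.11" --pt "0 0.14 -0.11" --turn '[0,0,0,0.04,0.08,0.12,0.17,0.17]'

```text
t: 13.48
ee_pos: [0.4249, 0.063, 0.1897]
orientation: [0.076, 0.997, 0.001, 0.0]
ft_force: [0.1, -0.5, -1.5]
width: 0.0127
```

```bash
python3 go.py .4354 .1412 .177 2.99
```

```text
t13.48 pos [0.4249 0.063  0.1897] yaw 2.990 tilt [ 0.001  0.002 -1.   ] w 0.0127 F [ 0.1 -0.5 -1.5] M [-0.02 -0.07 -0.03] q [ 0.15  0.19 -0.56  0.82  0.    0.3 ]
move [0.0014 0.0788 0.0128] turn -0.000 rows 1.9
```

Request:
play_rows --hand '[0,0,0,0,0,0]' --pt "0.001 0.025 0" --pt "0.001 0.055 0.004" --pt "0.001 0.072 0.01" --pt "0.001 0.0785 0.0125" --pt "0.001 0.0785 0.0125" --pt "0.001 0.0785 0.0125" --turn '[0,0,0,0,0,0]'

```text
t: 13.98
ee_pos: [0.4354, 0.1378, 0.1764]
orientation: [0.076, 0.997, -0.001, -0.001]
ft_force: [-1.2, 0.2, -0.0]
width: 0.0125
```

```bash
python3 go.py .4354 .1412 .177 2.99; python3 - <<'E'
from h import *
S=cap("scene");T=cap("top")
f=10
im=cv2.resize(S["bgr"][193:253,275:355],None,fx=f,fy=f,interpolation=cv2.INTER_CUBIC)
a=np.array([.5122,.1297]);d=np.array([np.cos(-.15),np.sin(-.15)])
for s,col in((0,(255,0,255)),(-.010,(0,255,0))):
    p=proj(S,(*(a+s*d),.105));q=((p-[275,193]+.5)*f-.5);print(s,p,q);cv2.circle(im,tuple(q.round().astype(int)),3,col,-1)
# expected pin points from TCP
from scipy.spatial.transform import Rotation as R
st=ctrl.state();t=st["ee_pos"];m=R.from_quat(st["orientation"]).as_matrix();ax=-m[:,0]
for L in(.019-.0026,.022-.0026,.056-.0026):
    p=proj(S,t+ax*L+m[:,2]*.072);q=((p-[275,193]+.5)*f-.5);print("pin",L,q);cv2.circle(im,tuple(q.round().astype(int)),2,(255,0,0),-1)
cv2.imwrite("pics/pre.png",im)
E
```

```text
t13.98 pos [0.4354 0.1378 0.1764] yaw 2.990 tilt [-0.002 -0.001 -1.   ] w 0.0125 F [-1.2  0.2 -0. ] M [-0.03  0.03 -0.01] q [ 0.31  0.24 -0.52  0.81 -0.    0.46]
move [ 0.0005  0.0034 -0.0006] turn 0.000 rows 0.1
0 [300.44244112 216.56397356] [258.92441118 240.13973556]
-0.01 [303.58159137 218.40298584] [290.31591368 258.52985837]
pin 0.016399999999999998 [467.14588085 347.04406949]
pin 0.0194 [457.20638031 341.21813043]
pin 0.0534 [346.75681786 276.47922153]
```

View pics/pre.png

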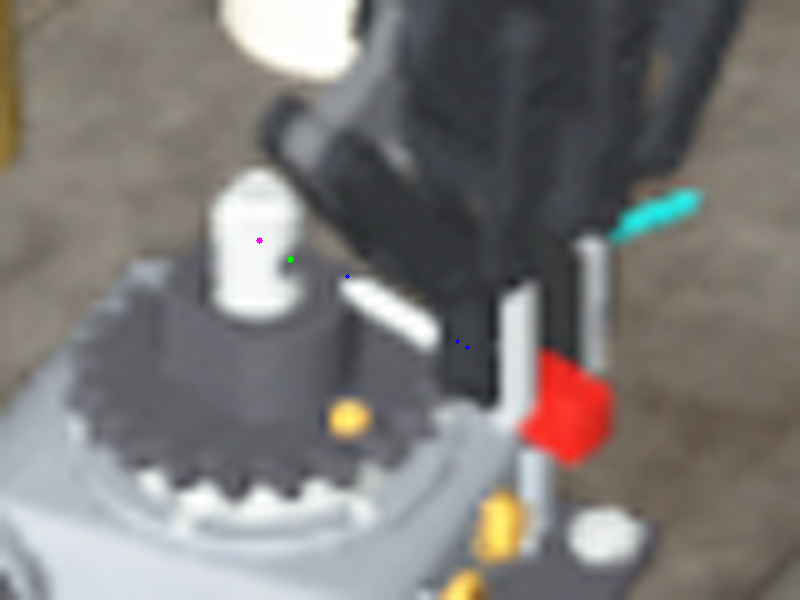

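The crop shows the shank tip at (345,288), the dark cross-hole mouth at (288,262) and the brass pin in its plate hole. The pin is about 3.5 mm too far to -y and 1.5 mm low. I'll correct that and move nearer.

Request:
play_rows --hand '[0,0,0,0,0,0,0,0]' --pt "0 0.0015 0" --pt "0 0.003 -0.001" --pt "0 0.0035 -0.0014" --pt "-0.002 0.0035 -0.0014" --pt "-0.005 0.0035 -0.0014" --pt "-0.008 0.0035 -0.0014" --pt "-0.008 0.0035 -0.0014" --pt "-0.008 0.0035 -0.0014" --turn '[0,0,0,0,0,0,0,0]'

```text
t: 14.75
ee_pos: [0.4448, 0.1405, 0.1782]
orientation: [0.076, 0.997, 0.0, 0.0]
ft_force: [0.0, -0.3, -0.5]
width: 0.0132
```

```bash
python3 go.py .4432 .14 .178 2.99; python3 - <<'E'
from h import *
S=cap("scene")
im=cv2.resize(S["bgr"][203:233,288:328],None,fx=20,fy=20,interpolation=cv2.INTER_CUBIC)
cv2.imwrite("pics/pre2.png",im)
a=np.array([.5122,.1297]);d=np.array([np.cos(-.15),np.sin(-.15)])
for X in((*(a-.01*d),.105),(*(a-.02*d),.105),(*(a-.01*d),.106),(*(a-.01*d+.001*np.array([.149,.989])),.105)): print(((proj(S,X)-[288,203]+.5)*20-.5).round(1))
E
```

```text
t14.75 pos [0.4448 0.1405 0.1782] yaw 2.990 tilt [ 0.  0. -1.] w 0.0132 F [ 0.  -0.3 -0.5] M [0.05 0.02 0.05] q [ 0.31  0.26 -0.5   0.82  0.    0.46]
move [ 0.0015 -0.0008  0.0002] turn -0.000 rows 0.0
[321.1 317.6]
[384.6 354.7]
[321.  310.2]
[314.6 321.4]
```

View pics/pre2.png

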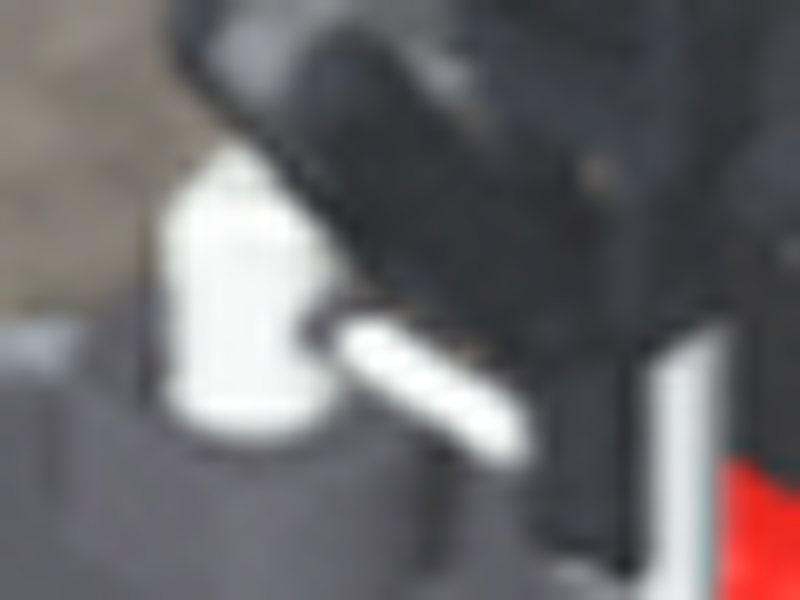

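The crop shows the shank tip at (347,337), lined up with the dark hole mouth at (318,327). I'll push in gently.

Request:
play_rows --hand '[0,0,0,0,0,0,0,0]' --pt "-0.0015 0 0" --pt "-0.003 0 0" --pt "-0.0045 0 0" --pt "-0.006 0 0" --pt "-0.0075 0 0" --pt "-0.009 0 0" --pt "-0.01 0 0" --pt "-0.01 0 0" --turn '[0,0,0,0,0,0,0,0]'

```text
t: 15.47
ee_pos: [0.4547, 0.139, 0.1782]
orientation: [0.076, 0.997, 0.0, 0.0]
ft_force: [0.4, 0.0, -0.8]
width: 0.0127
```

```bash
python3 go.py .4835 .134 .178 2.99
```

```text
t15.47 pos [0.4547 0.139  0.1782] yaw 2.990 tilt [ 0.  0. -1.] w 0.0127 F [ 0.4  0.  -0.8] M [ 0.01 -0.03  0.06] q [ 0.3   0.27 -0.48  0.82 -0.    0.45]
move [-0.0292 -0.0006  0.0003] turn -0.000 rows 0.7
```

Request:
play_rows --hand '[0,0,0,0,0,0,0,0]' --pt "-0.0015 0 0" --pt "-0.003 0 0" --pt "-0.0045 0 0" --pt "-0.006 0 0" --pt "-0.0075 0 0" --pt "-0.009 0 0" --pt "-0.01 0 0" --pt "-0.01 0 0" --turn '[0,0,0,0,0,0,0,0]'

```text
t: 16.13
ee_pos: [0.4646, 0.1375, 0.1782]
orientation: [0.076, 0.997, 0.0, 0.0]
ft_force: [1.3, 0.2, -1.0]
width: 0.0128
```

```bash
python3 go.py .4835 .134 .178 2.99
```

```text
t16.13 pos [0.4646 0.1375 0.1782] yaw 2.990 tilt [ 0.  0. -1.] w 0.0128 F [ 1.3  0.2 -1. ] M [-0.02 -0.04  0.04] q [ 0.29  0.28 -0.46  0.83 -0.    0.44]
move [-0.0193 -0.0006  0.0002] turn -0.000 rows 0.5
```

Request:
play_rows --hand '[0,0,0,0,0,0,0,0]' --pt "-0.002 0 0" --pt "-0.0045 0 0" --pt "-0.007 0 0" --pt "-0.0095 0 0" --pt "-0.012 0 0" --pt "-0.014 0 0" --pt "-0.015 0 0" --pt "-0.015 0 0" --turn '[0,0,0,0,0,0,0,0]'

```text
t: 16.8
ee_pos: [0.4794, 0.1352, 0.1782]
orientation: [0.076, 0.997, 0.0, 0.0]
ft_force: [-0.8, -0.3, -0.3]
width: 0.013
```

Request:
play_rows --hand '[0,0,0,0,0]' --pt "-0.001 0 0" --pt "-0.002 0 0" --pt "-0.003 0 0" --pt "-0.003 0 0" --pt "-0.003 0 0" --turn '[0,0,0,0,0]'

```text
t: 17.22
ee_pos: [0.4821, 0.1348, 0.1782]
orientation: [0.076, 0.997, -0.0, 0.0]
ft_force: [0.0, -0.0, -1.2]
width: 0.0124
```

```bash
python3 go.py .4835 .134 .178 2.99
```

```text
t17.22 pos [0.4821 0.1348 0.1782] yaw 2.990 tilt [ 0. -0. -1.] w 0.0124 F [ 0.  -0.  -1.2] M [-0.03  0.04 -0.02] q [ 0.27  0.31 -0.42  0.84 -0.    0.42]
move [-0.0015 -0.0006  0.0002] turn -0.000 rows 0.0
```

Request:
play_rows --hand '[0,0,0,0]' --pt "-0.001 0 0" --pt "-0.002 0 0" --pt "-0.002 0 0" --pt "-0.002 0 0" --turn '[0,0,0,0]'

```text
t: 17.55
ee_pos: [0.4831, 0.1346, 0.178]
orientation: [0.076, 0.997, 0.0, -0.001]
ft_force: [-3.8, 1.1, 1.1]
width: 0.0126
```

```bash
python3 go.py .4835 .134 .178 2.99;python3 - <<'E'
from h import *
S=cap("scene")
im=cv2.resize(S["bgr"][203:233,285:325],None,fx=20,fy=20,interpolation=cv2.INTER_CUBIC)
cv2.imwrite("pics/in.png",im)
E
```

```text
t17.55 pos [0.4831 0.1346 0.178 ] yaw 2.990 tilt [-0.002  0.    -1.   ] w 0.0126 F [-3.8  1.1  1.1] M [ 0.23  0.7  -0.02] q [ 0.27  0.31 -0.42  0.85  0.    0.42]
move [-0.0005 -0.0005  0.    ] turn 0.000 rows 0.0
```

View pics/in.png

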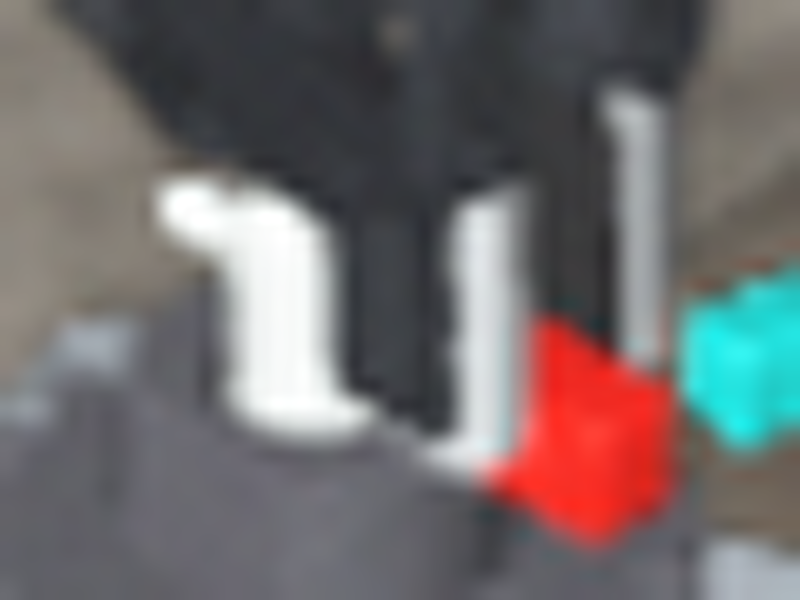

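The tip sticks out on the far side at (185,210). The shoulder started to resist (3.8 N) right where I expected it. One light extra push, then let go straight up.

Request:
play_rows --hand '[0,0,0,0]' --pt "-0.001 0 0" --pt "-0.0015 0 0" --pt "-0.0015 0 0" --pt "-0.0015 0 0" --turn '[0,0,0,0]'

```text
t: 17.93
ee_pos: [0.4834, 0.1345, 0.1779]
orientation: [0.076, 0.997, 0.0, -0.002]
ft_force: [-6.9, 2.2, 3.9]
width: 0.0129
```

```bash
python3 go.py .4835 .134 .178 2.99
```

```text
t17.93 pos [0.4834 0.1345 0.1779] yaw 2.990 tilt [-0.005  0.001 -1.   ] w 0.0129 F [-6.9  2.2  3.9] M [0.4  1.33 0.06] q [ 0.27  0.31 -0.41  0.85  0.    0.42]
move [-0.0002 -0.0004 -0.0001] turn 0.000 rows 0.0
```

Request:
play_rows --hand '[0.15,0.3,0.45,0.5,0.5,0.5,0.5,0.5]' --pt "0.001 0 0" --pt "0.001 0 0" --pt "0.001 0 0" --pt "0.001 0 0" --pt "0.001 0 0" --pt "0.001 0 -0.02" --pt "0.001 0 -0.05" --pt "0.001 0 -0.09" --turn '[0,0,0,0,0,0,0,0]'

```text
t: 18.6
ee_pos: [0.4832, 0.1339, 0.267]
orientation: [0.076, 0.997, -0.001, -0.002]
ft_force: [0.6, 0.6, -0.0]
width: 0.0427
```

Request:
play_rows --hand '[0.5,0.5,0.5,0.5,0.5,0.5,0.5,0.5]' --pt "0.02 -0.01 -0.03" --pt "0.04 -0.03 -0.04" --pt "0.06 -0.06 -0.04" --pt "0.08 -0.09 -0.04" --pt "0.09 -0.12 -0.04" --pt "0.1 -0.15 -0.04" --pt "0.1 -0.17 -0.04" --pt "0.1 -0.17 -0.04" --turn '[0,0,0,0,0,0,0,0]'

```text
t: 19.27
ee_pos: [0.359, -0.021, 0.3086]
orientation: [0.078, 0.997, -0.001, 0.001]
ft_force: [0.8, 0.1, -0.7]
width: 0.0426
```

```bash
python3 go.py .4835 .134 .178 2.99;python3 - <<'E'
from h import *
S=cap("scene");T=cap("top")
a=cv2.resize(S["bgr"][200:245,270:330],(800,600),interpolation=cv2.INTER_CUBIC)[:,:]
b=cv2.resize(T["bgr"][180:215,265:305],(400,350),interpolation=cv2.INTER_CUBIC)
im=np.zeros((600,800,3),np.uint8);im[:300,:400]=cv2.resize(a,(400,300));im[:350,400:]=b
im[350:,:400]=cv2.resize(S["bgr"][150:290,150:374],(400,250))
cv2.imwrite("pics/end.png",im)
E
```

```text
t19.27 pos [ 0.359  -0.021   0.3086] yaw 2.985 tilt [ 0.001 -0.002 -1.   ] w 0.0426 F [ 0.8  0.1 -0.7] M [ 0.04 -0.02 -0.04] q [-0.06 -0.03 -0.46  1.13 -0.    0.1 ]
move [-0.0987  0.1727  0.1305] turn -0.005 rows 5.7
```

View pics/end.png

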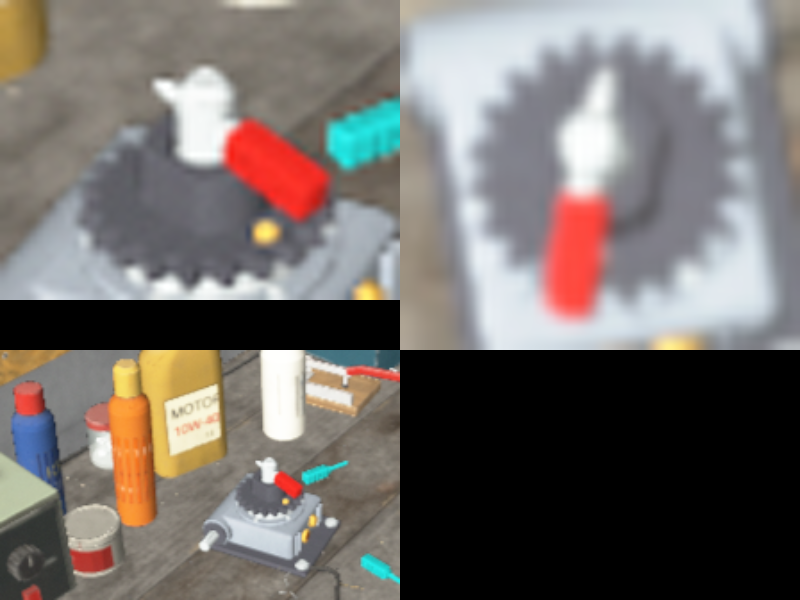

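The end picture shows the red grip close against the shaft, the shank tip out the far side, the brass pin in the plate hole, and the tin, bottle and other things undisturbed. One numeric check of the shoulder distance comes before I hand in.

```bash
python3 - <<'E'
from h import *
T,S=cap("top"),cap("scene")
_,u,s1=mask(T,(265,190,305,215),(0,110,80),(12,255,255));_,v,s2=mask(S,(295,205,330,240),(0,150,80),(9,255,255))
print(u,s1,v,s2);X=tri(T,u,S,v);a=np.array([.5122,.1297]);print(X,"dist from axis",np.hypot(*(X[:2]-a)),"yaw",np.arctan2(*(a-X[:2])[::-1]))
E
```

```text
[282.25925926 204.7962963 ] [280 200   6  11  54] [311.04580153 224.96946565] [304 218  15  15 131]
[0.48025686 0.13494919 0.09901563] dist from axis 0.03237156440391776 yaw -0.1628734163860161
```

```bash
python3 -c "
from plant import ctrl
print(ctrl.close_job())"
```

```text
the job is handed in; nothing more can be done
None
```

The sprocket is fully home on the flange and the red locking pin is through the cross-hole up to its shoulder. I handed the job in at about 19 s of the 72 s allowed; no verdict was reported.

**Sprocket:**
- I gripped it by the hub flats and turned it to the drive pin angle seen in the images (about -0.15 rad), so it dropped over the pin with no searching.
- It went down 64 mm above where it had lain on the bench, which is the flange height. The last picture shows the brass pin in its hole.
- Light contact while centring on the shaft was about 7 N sideways; no force reading went above about 8 N.

**Locking pin:**
- It went in without resistance until the shoulder met the shaft at about 7 N, then I let go and moved clear.
- The last check put the grip centre 32.4 mm from the shaft axis (32 when home), with the tip showing on the far side.

**Checks that disagreed:**
- The released pin droops a little in its loose hole: its grip measured 99 mm above the bench against a nominal 105 mm. By my estimate the hole's play accounts for about 4 mm of that. The rest is within the camera's error of a few mm.
- Before insertion, the pin looked about 1.5 mm lower and 3.5 mm farther to the side than I wanted, so I corrected it by eye.
- I viewed 12 pictures, two over the budget of 10.

In the last picture the bottle and the tin stood undisturbed. The tape measure was not clearly in it, but the arm never went near it.

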